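Uncover the plinth and put the brass plaque on show

TASK

Set up the stall's display: lift the metal cover straight up off the plinth, keeping it level and not shifting the plinth, and set it down gently, right way up, wholly on the round slate. Then take the large clipped-corner brass plaque out of the green stand and slide it gently edgewise, right way up, into the slot on top of the plinth until it is fully home, and let go. Leave the two other brass pieces in the stand and everything else on the table as they are.

Things in the scene. Friction and masses are not known exactly. Their poses are not given: they have to be found in the camera images.
- plinth: Loose, heavy (about 0.95 kg) display plinth. Steel foot 92 (x) x 124 (y) x 14 mm high; on it, centred, a dark wood block 68 x 100 x 30 mm, its top 44 mm above the origin. A straight slot in the block's top, 11 mm wide (x) x 50 mm long (y) x 26 mm deep, lies at its centre. Hidden under the cover at the start except for the steel foot's edge. Origin: centre of the underside; z up.
- plinth_slot (a point): Centre of the slot's floor, 18 mm above the plinth's underside, 26 mm below the slot's mouth; axes as the plinth (y along the slot, x across it).
- cover: Loose box-shaped metal cover, open below, 0.25 kg: outside 78 (x) x 110 (y) x 36 mm high, walls 3 mm, fits over the plinth's wood block with 2 mm play on each side and rests on the steel foot, so it must rise more than 30 mm to come clear. On its top centre a dark steel grip bar 12 mm thick (x), 44 mm long (y), 28 mm high (from 36 to 64 mm above the origin). Origin: centre of its lower rim; z up.
- slate: Fixed round slate disc, 200 mm across, 8 mm thick, lying on the table. Origin: centre of the underside.
- slate_top (a point): Centre of the slate's upper face.
- stand: Fixed green stand 64 (x) x 190 (y) x 24 mm high with three slots in a row along y, at y = -62, 0 and +62 mm, each 9.6 mm wide (x), 50 mm long (y), 18 mm deep; three brass pieces stand in them in any order. Origin: centre of the underside.
- plaque: Loose brass plaque, the largest piece in the stand: 8 mm thick (x), 46 mm wide (y), 64 mm high, an upright rectangle with all four corners clipped by 8 mm, two thin copper-coloured lines and a dot on its upper half on both faces; 0.18 kg. It stands on the slot's floor, so its top 46 mm show. Origin: centre of its lower edge; z up. Either face may look forward.
- medal: Bystander: brass medal in the stand, a 38 mm disc on a 30 mm wide foot, 8 mm thick, 55 mm high. Origin: centre of its lower edge.
- bar: Bystander: plain narrow brass bar in the stand, 24 mm wide, 8 mm thick, 50 mm high. Origin: centre of its lower edge.
- keycap_a: Bystander: steel key cap, 19 mm square, 20 mm high. Origin under its centre.
- keycap_b: Bystander: brass key cap, 19 mm square, 20 mm high. Origin under its centre.
- tag_stack: Bystander: stack of brass tags 50 x 24 mm, 15 mm high. Origin under its centre.
- tin: Bystander: round metal tin 51 mm across, 31 mm high. Origin under its centre.
- stamp: Bystander: standing seal stamp, brass foot 26 mm across, wooden handle, 77 mm high. Origin under its centre.
Mind the look-alikes: they are no part of the job. Leave any orange or red look-alike of the cover alone.

How it is judged:
By the outcome, as a careful person would: the job done as asked, in the order asked, and still so for the second after the job is handed in, with the robot touching nothing.
It also fails if it takes over 64 s, if anything falls off the work surface, if the arm or the gripper's body presses on something with over 40 N, if the wrist force passes 120 N, or if a joint passes its speed limit or range.

ROBOT

A 6-joint arm with a two-finger parallel gripper is mounted at the origin on the work surface. World frame = base frame: x ahead of the robot, y to its left, z up, the work surface at z = 0. Lengths are in m, angles in rad, forces in N, time in s.
With the tool pointing down it reaches from about 0.325 to 0.875 m from the base axis. Payload 4.4 kg.
Tool frame: the origin (TCP) lies on the centre line of the jaws, within the pads' length; the fingertips stand 11 mm ahead of it and the grasp point (between the pads) lies 8 mm behind it; z points along the fingers, y is the line along which they close (so a half turn about z gives the same grasp; the last joint's range is limited). The gripper opens to 85 mm and grips with 20 to 120 N. Pads are 22 mm wide; open, the fingers measure 114 mm over their backs; the gripper's body (76 mm by 85 mm) begins 54 mm behind the grasp point. The pads swing forward as they close: fully open they stand 13 mm farther back than shut.
Start: joints at [-1.454, 0.207, 1.542, -0, 1.393, -0.15], TCP at [0.152, -0.555, 0.242] pointing down, gripper open.
Joint ranges: [-2.73, 2.73], [-0.86, 2.22], [0.23, 2.46], [-1.11, 4.25], [0.08, 2.63], [-2.82, 2.82]. Speed limits (rad/s): [2.79, 2.79, 3.14, 3.14, 3.14, 3.14].

INTERFACE

Orientations are given as [roll, pitch, yaw] about the fixed x, y, z axes, in that order (R = Rz(yaw) Ry(pitch) Rx(roll)).
In Python, from bench import sense, snapshot, camera_info, job_done gives the robot as it stands. The module is installed in compiled form; this text tells all that it offers.
- The arm moves only by the tool servo_tool, never from a script. Its argument "targets" is a list of rows, each a list of 7 numbers: the shift along the tool's x, y, z in units of 50 mm (1.0 is 50 mm), then the turn, a rotation vector about the tool's x, y, z in degrees, then the opening, from 0 (shut) to 1 (fully open). A call has 1 to 12 rows; each row shifts and turns the commanded pose from where the row before left it, along the tool's axes as they then stand; what a row does not reach is not made up. A row lasts 1/10 s, in which the tool goes at most 50 mm and 8.59 degrees, less where a joint would pass 70% of its speed; a pose out of reach is approached as far as the arm can. A call is refused whole if a number of a shift passes 1 or a number of a turn 8.59, either way. A call with a gripper value outside its range is refused whole. The fingers move at their own pace and stop on an object; the grip force is fixed at half the most. Time passes only in rows, so rows that do not move let the fingers close. It gives the time, the measured TCP pose, the force, the opening and the grip force at its end, in the units of the state.
- sense(): the state, without advancing time (a new reading comes with each control period).
- snapshot(name): name is "scene" or "top"; returns the picture (384x512x3 uint8, blue, green, red); there is no depth.
- camera_info(name): a dict with "K" (3x3 intrinsics, pixels), "pose" (4x4, takes a point from camera to world coordinates). Camera axes: x right, y up, looking along -z (the intrinsics and any distortion apply to the point x, -y, -z); pixel columns grow to the right and rows downward; lengths in m; the calibration is good to about 2 mm. A picture is of the moment at which its call begins. camera_info takes no time and is no camera call.
- job_done(): hands the job in; it is judged then, once.
The state is a dict: "t": time; "joints": joint angles; "qvel": joint speeds; "joint_torque": joint torques, N m; "tool_pos": TCP position; "tool_rot": TCP orientation; "contact_force": force on the tool from outside, world axes, zero at the start; "wrist_torque": the same for the moment, N m; "gripper_width": finger opening in m; "grip_force": force on a finger pad.
Only numpy, scipy, OpenCV 4.12 (cv2) and the standard library are available. Lean on these libraries where they do the work, as an engineer would, in place of code of your own. Each camera call takes 0.05 s, during which the arm holds its last target. There are 200 camera calls.

## Working session

There is one attempt and no reset: what is moved stays moved. The work goes in short steps, Python scripts to look and compute and a tool call to move; the robot and the scene stay as the last step left them, time stands still between calls to the robot, and variables do not carry over. Pictures are saved under pics/ and viewed, at most 10 in all, crops included, and the job is handed in when it is done.

Besides the shell and the picture viewer there is one more tool, called in YAML: its name, and indented under it one key for each argument. servo_tool: Moves the arm, as the interface text tells. Its arguments: {"type":"object","properties":{"targets":{"type":"array","items":{"type":"array","items":{"type":"number"}}}},"required":["targets"]}

```bash
mkdir -p pics; python3 - <<'E'
from bench import *
import cv2,numpy as np
for n in("scene","top"):
    im=snapshot(n);cv2.imwrite(f"pics/{n}0.png",im)
    c=camera_info(n);print(n,{k:np.round(v,4).tolist() if not isinstance(v,str) else v for k,v in c.items()})
s=sense();print({k:np.round(v,3).tolist() for k,v in s.items()})
E
```

```text
scene {'K': [[439.8941, 0.0, 248.2583], [0.0, 439.8941, 194.3695], [0.0, 0.0, 1.0]], 'pose': [[-0.4083, -0.6227, 0.6675, 1.3353], [0.9128, -0.2712, 0.3054, 0.2833], [-0.0091, 0.734, 0.6791, 0.8384], [0.0, 0.0, 0.0, 1.0]]}
top {'K': [[467.0308, 0.0, 250.9016], [0.0, 467.0308, 191.7844], [0.0, 0.0, 1.0]], 'pose': [[-0.016, 0.9892, -0.1455, 0.3402], [-0.9998, -0.0169, -0.0052, -0.0617], [-0.0076, 0.1454, 0.9893, 1.48], [0.0, 0.0, 0.0, 1.0]]}
{'t': 0.1, 'joints': [-1.455, 0.207, 1.543, -0.0, 1.394, -0.151], 'qvel': [0.001, 0.0, -0.004, 0.003, 0.001, 0.002], 'joint_torque': [-0.0, -38.409, -29.255, -0.0, 0.005, 0.0], 'tool_pos': [0.151, -0.554, 0.241], 'tool_rot': [-3.139, -0.0, 0.267], 'contact_force': [0.561, 0.179, 0.289], 'wrist_torque': [-0.01, -0.007, 0.031], 'grip_force': 0.0, 'gripper_width': 0.085}
```

View pics/scene0.png

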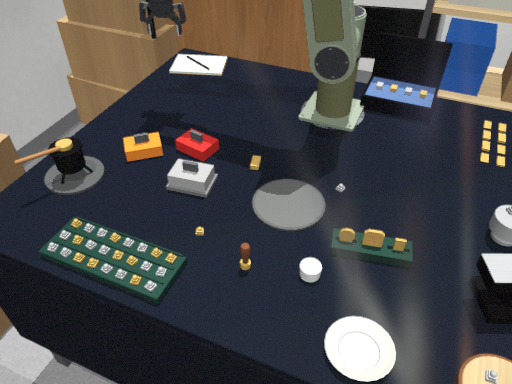

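View pics/top0.png

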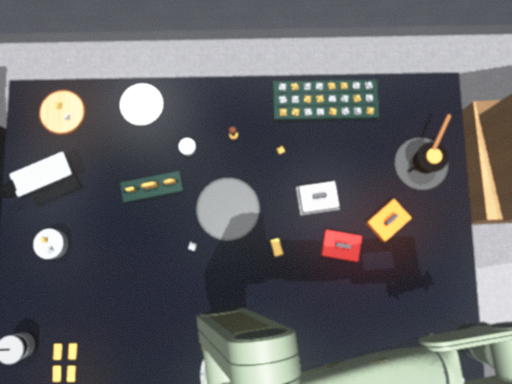

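Cover candidates: the grey-metal box at scene (191,178) / top (318,197), the orange one at (142,147) and the red one at (197,144). I choose the grey one. Plaque candidates in the stand: scene (347,235), (373,238) and (400,244). The middle one is the largest; I'll check both choices in a crop.

```bash
python3 - <<'E'
import cv2,numpy as np
a=cv2.imread("pics/scene0.png");b=cv2.imread("pics/top0.png")
f=lambda im,x,y,w,h:cv2.resize(im[y:y+h,x:x+w],(400,300),interpolation=cv2.INTER_CUBIC)
m=np.vstack([np.hstack([f(a,152,145,80,60),f(a,322,215,100,75)]),np.hstack([f(b,278,167,80,60),f(b,111,155,80,60)])])
cv2.imwrite("pics/crop.png",m)
E
```

```text
(no output)
```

View pics/crop.png

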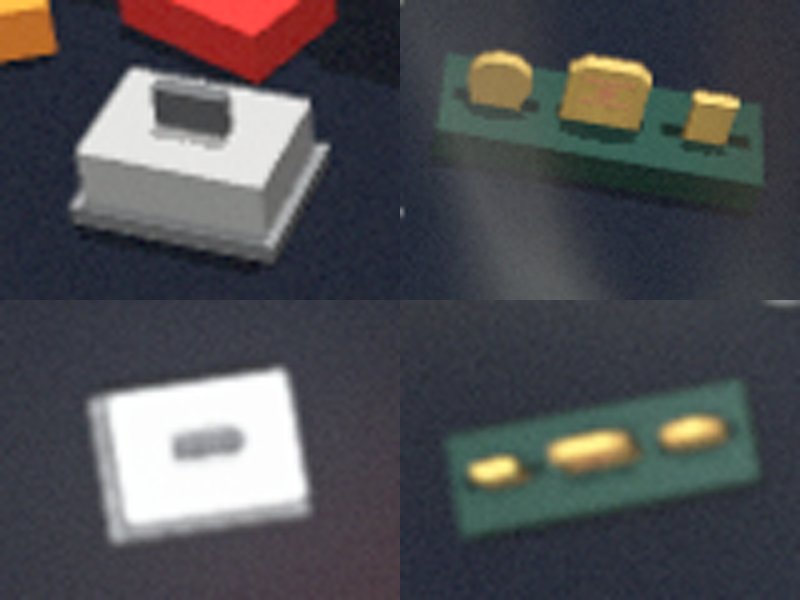

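The crop confirms the choice. The cover is the light metal box on the steel foot. The plaque is the middle piece with clipped corners and copper lines, at scene about (373,238).

```bash
cat > h.py <<'E'
from bench import *
import cv2,numpy as np
from scipy.optimize import least_squares
def proj(n,P):
    c=camera_info(n);T=np.linalg.inv(np.array(c["pose"]));q=np.c_[P,np.ones(len(P))]@T.T
    q=q[:,:3]*[1,-1,-1];u=q@np.array(c["K"]).T;return u[:,:2]/u[:,2:]
def ray(n,uv,z):
    c=camera_info(n);T=np.array(c["pose"]);d=np.linalg.inv(c["K"])@[*uv,1]*[1,-1,-1];d=T[:3,:3]@d
    return T[:3,3]+d*(z-T[2,3])/d[2]
def rect(w,l,z,x,y,yaw):
    p=np.array([[-1,-1],[-1,1],[1,1],[1,-1]])*[w/2,l/2]
    c,s=np.cos(yaw),np.sin(yaw);return np.c_[p@np.array([[c,s],[-s,c]])+[x,y],np.full(4,z)]
def fit(obs,w,l,z,p0):
    def r(p):return np.concatenate([(proj(n,rect(w,l,z,*p))-o).ravel() for n,o in obs.items()])
    s=least_squares(r,p0,loss="soft_l1");return s.x,r(s.x)
E
python3 - <<'E'
from h import *
A=np.array
# order: (-x,-y),(-x,+y),(+x,+y),(+x,-y)
cs=A([[133,68],[312,98],[265,188],[78,148]])/5+[152,145]
ct=A([[308,200],[130,222],[110,95],[285,70]])/5+[278,167]
ss=A([[47,55],[360,104],[362,185],[38,131]])/4+[322,215]
st=A([[360,180],[63,235],[48,135],[342,80]])/5+[111,155]
for nm,o,w,l,z in(("cover",(cs,ct),.078,.110,.05),("stand",(ss,st),.064,.19,.024)):
    for d in({"scene":o[0]},{"top":o[1]},{"scene":o[0],"top":o[1]}):
        x,r=fit(d,w,l,z,[.5,0,.1]);print(nm,np.round(x,4),np.round(r.reshape(-1,2),1).tolist())
# grip bar top
print("bar top",ray("top",A([206,139])/5+[278,167],.078),ray("scene",A([192,88])/5+[152,145],.078))
print("plaque top",ray("top",A([190,147])/5+[111,155],.070),ray("scene",A([211,66])/4+[322,215],.070))
# slate by segmentation
b=cv2.imread("pics/top0.png");g=cv2.cvtColor(b,6)
m=cv2.inRange(g[160:260,180:275],75,200);n,_,s,c=cv2.connectedComponentsWithStats(m);i=1+np.argmax(s[1:,4])
print(s[i],ray("top",c[i]+[180,160],.008),ray("scene",(289,204),.008))
E
```

```text
cover [ 0.5316 -0.2595  0.135 ] [[0.1, -0.2], [0.0, 0.2], [-0.2, -0.4], [0.1, 0.5]]
cover [ 0.5328 -0.2662  0.1212] [[-0.3, -0.7], [-0.0, -0.2], [0.1, 0.4], [0.2, 0.5]]
cover [ 0.5317 -0.2628  0.1212] [[-0.6, -0.6], [-0.9, 0.1], [-1.6, -0.6], [-1.1, -0.0], [-1.4, -0.3], [-1.1, 0.1], [-1.0, 0.7], [-0.9, 0.9]]
stand [0.5779 0.264  0.1939] [[-0.3, -0.2], [0.1, 0.0], [0.7, 0.1], [-0.4, -0.0]]
stand [0.5767 0.2593 0.1704] [[-0.0, -0.2], [-0.1, -0.1], [-0.1, 0.2], [0.2, 0.2]]
stand [0.5773 0.2624 0.1803] [[-0.7, -0.9], [-0.4, 0.1], [-0.2, 0.0], [-1.1, -0.9], [-1.0, -0.7], [-1.0, -0.0], [-1.1, 0.3], [-0.9, -0.3]]
bar top [ 0.53360578 -0.26103382  0.078     ] [ 0.53359416 -0.25824149  0.078     ]
plaque top [0.57576599 0.25746486 0.07      ] [0.57855035 0.26262454 0.07      ]
[  15   17   66   64 3249] [0.50489275 0.02135687 0.008     ] [0.50999927 0.02690425 0.008     ]
```

```bash
cat >> h.py <<'E'
from scipy.spatial.transform import Rotation as Rn
def go(x,y,z,yaw,quiet=0):
    "remaining shift (units of 50mm) in tool axes and turn about tool axes (deg)"
    s=sense();R=Rn.from_euler("xyz",s["tool_rot"]);T=Rn.from_euler("xyz",[np.pi,0,yaw])
    d=R.inv().apply(np.array([x,y,z])-s["tool_pos"])/.05
    w=(R.inv()*T).as_rotvec(degrees=True)
    print("shift",np.round(d,3),"turn",np.round(w,2),"pos",np.round(s["tool_pos"],4),"rot",np.round(s["tool_rot"],4),"F",np.round(s["contact_force"],1),"M",np.round(s["wrist_torque"],2),"w",round(s["gripper_width"],4),"grip",round(s["grip_force"],1),"t",round(s["t"],2))
E
python3 -c "
from h import *
go(.532,-.261,.18,.128+np.pi/2)"
```

```text
shift [ 8.885 -3.644  1.234] turn [ -0.09  -0.1  -82.05] pos [ 0.1515 -0.554   0.2412] rot [-3.1395e+00 -3.0000e-04  2.6680e-01] F [0.6 0.2 0.3] M [-0.01 -0.01  0.03] w 0.0852 grip 0.0 t 0.1
```

servo_tool:
  targets:
    - [0.4,-0.16,0.05,0,0,0,0.5]
    - [0.85,-0.35,0.12,0,0,0,0.5]
    - [0.85,-0.35,0.12,0,0,0,0.5]
    - [0.85,-0.35,0.12,0,0,0,0.5]
    - [0.85,-0.35,0.12,0,0,0,0.5]
    - [0.85,-0.35,0.12,0,0,0,0.5]
    - [0.85,-0.35,0.12,0,0,0,0.5]
    - [0.85,-0.35,0.12,0,0,0,0.5]
    - [0.85,-0.35,0.12,0,0,0,0.5]
    - [0.85,-0.35,0.12,0,0,0,0.5]
    - [0.6,-0.24,0.08,0,0,0,0.5]
    - [0.2,-0.09,0.03,0,0,0,0.5]

```text
t: 1.3
tool_pos: [0.5321, -0.2596, 0.1791]
tool_rot: [-3.14, 0.0, 0.271]
contact_force: [-1.2, -0.8, 0.6]
gripper_width: 0.0428
grip_force: 0.0
```

servo_tool:
  targets:
    - [0,0,0,0,0,-4,0.5]
    - [0,0,0,0,0,-8,0.5]
    - [0,0,0,0,0,-8,0.5]
    - [0,0,0,0,0,-8,0.5]
    - [0,0,0,0,0,-8,0.5]
    - [0,0,0,0,0,-8,0.5]
    - [0,0,0,0,0,-8,0.5]
    - [0,0,0,0,0,-8,0.5]
    - [0,0,0,0,0,-8,0.5]
    - [0,0,0,0,0,-8,0.5]
    - [0,0,0,0,0,-6,0.5]
    - [0,0,0,0,0,0,0.5]

```text
t: 2.5
tool_pos: [0.5296, -0.263, 0.18]
tool_rot: [-3.141, -0.0, 1.697]
contact_force: [-0.0, 0.4, 0.9]
gripper_width: 0.0423
grip_force: 0.0
```

```bash
python3 -c "
from h import *
go(.532,-.261,.1,.128+np.pi/2)"
```

```text
shift [0.034 0.054 1.599] turn [-0.06 -0.01 -0.12] pos [ 0.5296 -0.263   0.18  ] rot [-3.1406e+00 -2.0000e-04  1.6968e+00] F [-0.   0.4  0.9] M [-0.    0.06 -0.  ] w 0.0423 grip 0.0 t 2.5
```

servo_tool:
  targets:
    - [0.01,0.02,0.3,0,0,0,0.5]
    - [0.01,0.02,0.4,0,0,0,0.5]
    - [0.01,0.01,0.4,0,0,0,0.5]
    - [0,0,0.3,0,0,0,0.5]
    - [0,0,0.1,0,0,0,0.5]
    - [0,0,0,0,0,0,0.5]

```text
t: 3.1
tool_pos: [0.5319, -0.2602, 0.1038]
tool_rot: [-3.14, -0.002, 1.697]
contact_force: [1.1, -0.4, -0.5]
gripper_width: 0.0427
grip_force: 0.0
```

```bash
python3 - <<'E'
from h import *
go(.532,-.261,.064,.128+np.pi/2)
a=snapshot("scene");b=snapshot("top");cv2.imwrite("pics/s1.png",a);cv2.imwrite("pics/t1.png",b)
f=lambda im,x,y:cv2.resize(im[y:y+75,x:x+50],(400,600),interpolation=cv2.INTER_CUBIC)
cv2.imwrite("pics/c1.png",np.hstack([f(a,166,132),f(b,295,160)]))
E
```

```text
shift [-0.017  0.002  0.796] turn [-0.12 -0.1  -0.09] pos [ 0.5319 -0.2602  0.1038] rot [-3.1395e+00 -1.8000e-03  1.6973e+00] F [ 1.1 -0.4 -0.5] M [ 0.   -0.03  0.02] w 0.0427 grip 0.0 t 3.1
```

View pics/c1.png

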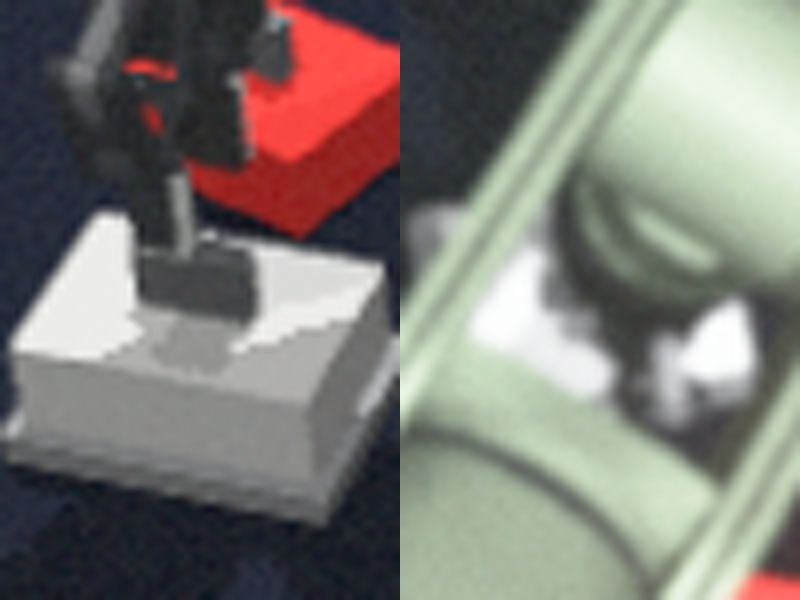

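The picture shows both fingers above the bar: front fingertip near scene crop (165,250), rear near (215,165). I'll compare that with where the tips should appear.

```bash
python3 - <<'E'
from h import *
s=sense();R=Rn.from_euler("xyz",s["tool_rot"])
for dz in(.011,.005):
  for sy in(1,-1):
    P=[s["tool_pos"]+R.apply([sx*.011,sy*w,dz]) for w in(.0213,.030) for sx in(1,-1)]
    print(dz,"front" if sy>0 else "rear",np.round((proj("scene",np.array(P))-[166,132])*8).tolist())
a=cv2.imread("pics/s1.png");m=cv2.cvtColor(a,6)[158:176,178:202];print(m)
E
```

```text
0.011 front [[190.0, 247.0], [130.0, 235.0], [180.0, 262.0], [119.0, 251.0]]
0.011 rear [[237.0, 173.0], [178.0, 162.0], [246.0, 158.0], [188.0, 147.0]]
0.005 front [[188.0, 233.0], [128.0, 221.0], [178.0, 248.0], [117.0, 237.0]]
0.005 rear [[235.0, 159.0], [176.0, 148.0], [245.0, 144.0], [186.0, 134.0]]
[[112 122 104  93  46  48  44  54  45  86 143 125  56  30  25  29  28  34
   50  61  69  69  67  71]
 [217 231 209 195  72  50  48  46  47  69 125 127  75  39  25  29  19  28
   22  26  46  55  70  68]
 [235 236 236 225 151  44  48  45  47  62 113 137  83  75  84  49  39  26
   28  21  25  23  46  57]
 [235 235 236 224 152  51  50  42  44  63 112 139 114 152 166  95  95  79
   78  64  62  41  38  32]
 [236 236 236 226 161  73  64  57  56  63 116 138 107  79  82  97 130 153
  154 151 156 130 123 107]
 [236 236 235 225 157 104 120  99  90  88 125 132  80  83  86  83  83  81
   95 160 216 218 219 211]
 [236 236 235 226 154  77  77  77  77  93  97 102  79  84  88  90  84  80
   83 125 197 219 219 218]
 [236 236 236 225 158  74  76  73  71  71  72  69  70  71  69  72  75  77
   83 102 180
[... 324 characters left out ...]
35 235 236 223 129  88  82  77  74  71  72  70  72  71  70  68  67
   67  79 158 219 219 221]
 [235 235 236 234 221 170 145 129 115 108  88  75  76  74  73  67  70  70
   71  82 159 219 225 236]
 [236 235 235 227 184 174 175 173 176 168 141 121 111 103  98  91  80  81
   73 102 176 226 235 235]
 [236 235 236 236 227 185 175 176 174 166 146 150 149 149 147 142 126 127
  106 164 225 237 236 236]
 [234 235 236 235 235 221 174 176 170 147 148 146 150 147 148 147 150 152
  163 202 236 236 234 231]
 [236 236 235 231 221 174 173 170 166 146 148 148 149 150 149 148 159 183
  200 231 231 231 222 175]
 [234 231 221 174 174 175 169 147 148 147 151 148 148 147 149 146 172 217
  222 174 176 175 175 174]]
```

servo_tool:
  targets:
    - [-0.03,0,0.2,0,0,0,0.5]
    - [0,0,0.3,0,0,0,0.5]
    - [0,0,0.2,0,0,0,0.5]
    - [0,0,0.08,0,0,0,0.5]
    - [0,0,0.02,0,0,0,0.4]
    - [0,0,0,0,0,0,0.3]
    - [0,0,0,0,0,0,0.25]
    - [0,0,0,0,0,0,0.22]
    - [0,0,0,0,0,0,0.22]

```text
t: 4.1
tool_pos: [0.5333, -0.2623, 0.0658]
tool_rot: [3.141, 0.001, 1.698]
contact_force: [-0.1, 0.1, -0.0]
gripper_width: 0.019
grip_force: 0.0
```

servo_tool:
  targets:
    - [0,0,0,0,0,0,0.2]
    - [0,0,0,0,0,0,0.2]

```text
t: 4.3
tool_pos: [0.533, -0.2622, 0.0655]
tool_rot: [3.141, 0.0, 1.698]
contact_force: [-0.1, 0.7, -0.8]
gripper_width: 0.0172
grip_force: 0.0
```

servo_tool:
  targets:
    - [0,0,0,0,0,0,0.18]
    - [0,0,0,0,0,0,0.18]

```text
t: 4.5
tool_pos: [0.5329, -0.2621, 0.0653]
tool_rot: [3.142, -0.0, 1.698]
contact_force: [-0.5, 0.2, 0.2]
gripper_width: 0.0154
grip_force: 0.0
```

servo_tool:
  targets:
    - [0,0,0,0,0,0,0.165]
    - [0,0,0,0,0,0,0.165]

```text
t: 4.7
tool_pos: [0.5329, -0.2621, 0.0653]
tool_rot: [-3.142, -0.0, 1.698]
contact_force: [-0.0, -0.1, -0.4]
gripper_width: 0.0138
grip_force: 0.0
```

servo_tool:
  targets:
    - [0,0,0,0,0,0,0.15]
    - [0,0,0,0,0,0,0.15]

```text
t: 4.9
tool_pos: [0.5329, -0.2622, 0.0653]
tool_rot: [3.142, 0.0, 1.698]
contact_force: [-0.5, 0.1, 0.4]
gripper_width: 0.0131
grip_force: 0.0
```

servo_tool:
  targets:
    - [0,0,0,0,0,0,0.1]
    - [0,0,0,0,0,0,0.1]
    - [0,0,0,0,0,0,0.1]

```text
t: 5.2
tool_pos: [0.5329, -0.2622, 0.0654]
tool_rot: [3.142, 0.0, 1.698]
contact_force: [-1.2, -0.1, 1.7]
gripper_width: 0.0105
grip_force: 59.9
```

servo_tool:
  targets:
    - [0,0,-0.05,0,0,0,0]
    - [0,0,-0.1,0,0,0,0]
    - [0,0,-0.1,0,0,0,0]
    - [0,0,0,0,0,0,0]

```text
t: 5.6
tool_pos: [0.5336, -0.2625, 0.0788]
tool_rot: [3.14, 0.001, 1.698]
contact_force: [0.0, -0.1, -1.9]
gripper_width: 0.0107
grip_force: 59.4
```

servo_tool:
  targets:
    - [0,0,-0.1,0,0,0,0]
    - [0,0,-0.15,0,0,0,0]
    - [0,0,-0.15,0,0,0,0]
    - [0,0,-0.2,0,0,0,0]
    - [0,0,-0.3,0,0,0,0]
    - [0,0,-0.4,0,0,0,0]
    - [0,0,-0.4,0,0,0,0]
    - [0,0,-0.2,0,0,0,0]
    - [0,0,-0.05,0,0,0,0]
    - [0,0,0,0,0,0,0]

```text
t: 6.6
tool_pos: [0.533, -0.2622, 0.1757]
tool_rot: [3.141, 0.0, 1.698]
contact_force: [-0.3, 0.1, -3.0]
gripper_width: 0.0106
grip_force: 59.4
```

```bash
python3 - <<'E'
from h import *
go(.507,.023,.17,1.698)
E
```

```text
shift [5.723 0.208 0.112] turn [ 0.03  0.03 -0.  ] pos [ 0.533  -0.2622  0.1757] rot [3.1411e+00 4.0000e-04 1.6979e+00] F [-0.3  0.1 -3. ] M [ 0.07 -0.06 -0.04] w 0.0106 grip 59.4 t 6.6
```

servo_tool:
  targets:
    - [0.2,0.01,0,0,0,0,0]
    - [0.5,0.02,0,0,0,0,0]
    - [0.7,0.03,0,0,0,0,0]
    - [0.7,0.03,0,0,0,0,0]
    - [0.7,0.03,0,0,0,0,0]
    - [0.7,0.03,0,0,0,0,0]
    - [0.7,0.02,0,0,0,0,0]
    - [0.7,0.02,0,0,0,0,0]
    - [0.5,0.01,0,0,0,0,0]
    - [0.25,0,0,0,0,0,0]
    - [0.08,0,0,0,0,0,0]
    - [0,0,0,0,0,0,0]

```text
t: 7.8
tool_pos: [0.5062, 0.0233, 0.1748]
tool_rot: [-3.141, 0.0, 1.699]
contact_force: [-0.5, 0.0, -3.0]
gripper_width: 0.0106
grip_force: 59.4
```

servo_tool:
  targets:
    - [0,0,0.2,0,0,0,0]
    - [0,0,0.4,0,0,0,0]
    - [0,0,0.5,0,0,0,0]
    - [0,0,0.4,0,0,0,0]
    - [0,0,0.3,0,0,0,0]
    - [0,0,0.2,0,0,0,0]
    - [0,0,0.08,0,0,0,0]
    - [0,0,0.03,0,0,0,0]
    - [0,0,0,0,0,0,0]

```text
t: 8.7
tool_pos: [0.5071, 0.023, 0.0702]
tool_rot: [3.141, 0.0, 1.698]
contact_force: [0.3, -0.1, -2.0]
gripper_width: 0.0104
grip_force: 59.4
```

Now check the plinth's new exposed position and the clearance above the slate, then lower on.

servo_tool:
  targets:
    - [0,0,0.06,0,0,0,0]
    - [0,0,0.05,0,0,0,0]
    - [0,0,0.04,0,0,0,0]
    - [0,0,0.02,0,0,0,0]
    - [0,0,0,0,0,0,0]

```text
t: 9.2
tool_pos: [0.5063, 0.0234, 0.0611]
tool_rot: [-3.141, -0.0, 1.698]
contact_force: [-0.3, -0.5, -2.2]
gripper_width: 0.0109
grip_force: 59.4
```

servo_tool:
  targets:
    - [0,0,0.02,0,0,0,0]
    - [0,0,0.02,0,0,0,0]
    - [0,0,0,0,0,0,0]

```text
t: 9.5
tool_pos: [0.5066, 0.0233, 0.0594]
tool_rot: [3.141, 0.0, 1.698]
contact_force: [-0.6, -0.3, -1.8]
gripper_width: 0.0108
grip_force: 59.5
```

servo_tool:
  targets:
    - [0,0,0.015,0,0,0,0]
    - [0,0,0.01,0,0,0,0]
    - [0,0,0,0,0,0,0]

```text
t: 9.8
tool_pos: [0.5067, 0.0233, 0.0594]
tool_rot: [-3.141, 0.0, 1.698]
contact_force: [-4.0, 0.8, 7.7]
gripper_width: 0.0107
grip_force: 60.9
```

servo_tool:
  targets:
    - [0,0,-0.01,0,0,0,0]
    - [0,0,0,0,0,0,0.15]
    - [0,0,0,0,0,0,0.25]
    - [0,0,0,0,0,0,0.4]
    - [0,0,0,0,0,0,0.5]
    - [0,0,0,0,0,0,0.5]

```text
t: 10.4
tool_pos: [0.5065, 0.0233, 0.0584]
tool_rot: [-3.142, -0.0, 1.698]
contact_force: [-1.5, -0.5, 0.1]
gripper_width: 0.0427
grip_force: 0.0
```

servo_tool:
  targets:
    - [0,0,-0.2,0,0,0,0.5]
    - [0,0,-0.5,0,0,0,0.5]
    - [0,0,-0.7,0,0,0,0.5]
    - [0,0,-0.6,0,0,0,0.5]
    - [0,0,-0.3,0,0,0,0.5]
    - [0,0,-0.1,0,0,0,0.5]
    - [0,0,0,0,0,0,0.5]

```text
t: 11.1
tool_pos: [0.507, 0.0233, 0.1796]
tool_rot: [3.14, 0.001, 1.698]
contact_force: [0.1, 0.2, -0.6]
gripper_width: 0.0425
grip_force: 0.0
```

```bash
python3 - <<'E'
from h import *
go(.5772,.2610,.18,.18+np.pi/2)
a=snapshot("scene");b=snapshot("top");cv2.imwrite("pics/s2.png",a);cv2.imwrite("pics/t2.png",b)
f=lambda im,x,y:cv2.resize(im[y:y+60,x:x+80],(400,300),interpolation=cv2.INTER_CUBIC)
cv2.imwrite("pics/c2.png",np.vstack([np.hstack([f(a,152,145),f(b,278,167)]),np.hstack([f(a,250,165),f(a,322,215)])]))
E
```

```text
shift [ 4.538  1.995 -0.006] turn [ 0.12  0.03 -3.02] pos [0.507  0.0233 0.1796] rot [3.1395e+00 5.0000e-04 1.6980e+00] F [ 0.1  0.2 -0.6] M [ 0.03 -0.02  0.03] w 0.0425 grip 0.0 t 11.1
```

View pics/c2.png

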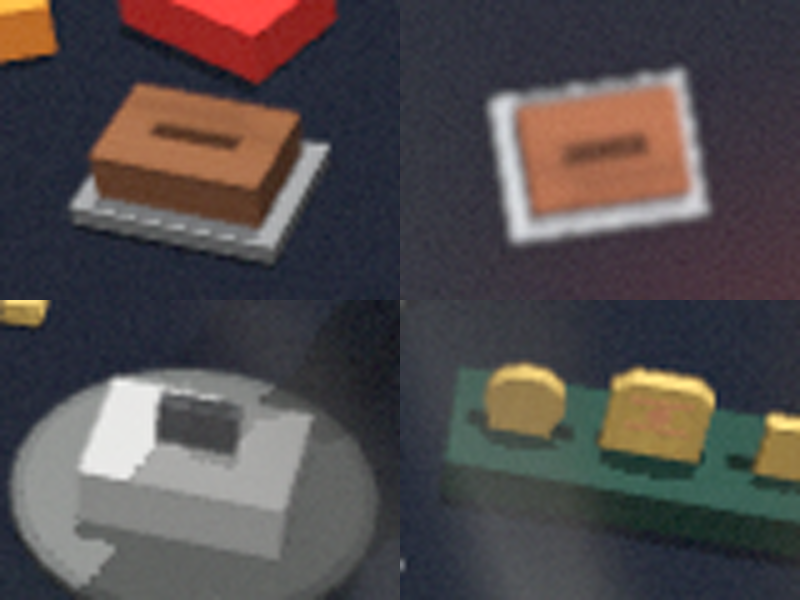

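The cover sits wholly on the slate. The plinth is exposed, with its slot at about scene (191,172). The plaque is unchanged in the stand, so I'm moving to it.

servo_tool:
  targets:
    - [0.2,0.1,0,0,0,-0.5,0.5]
    - [0.5,0.2,0,0,0,-0.5,0.5]
    - [0.6,0.26,0,0,0,-0.5,0.5]
    - [0.6,0.26,0,0,0,-0.5,0.5]
    - [0.6,0.26,0,0,0,-0.5,0.5]
    - [0.6,0.26,0,0,0,-0.5,0.5]
    - [0.6,0.26,0,0,0,0,0.5]
    - [0.5,0.25,0,0,0,0,0.5]
    - [0.25,0.11,0,0,0,0,0.5]
    - [0.08,0.04,0,0,0,0,0.5]
    - [0,0,0,0,0,0,0.5]

```text
t: 12.3
tool_pos: [0.5684, 0.2629, 0.1776]
tool_rot: [-3.14, 0.001, 1.751]
contact_force: [-0.1, 0.3, 0.3]
gripper_width: 0.0429
grip_force: 0.0
```

```bash
python3 - <<'E'
from h import *
go(.577,.261,.052,.182+np.pi/2)
A=np.array
bs=A([[140,85],[302,110],[263,226-20],[92,155]])/5+[152,145]
bs=A([[140,85],[302,110],[258,190],[92,157]])/5+[152,145]
bt=A([[290,192],[133,215],[118,107],[272,86]])/5+[278,167]
fs=A([[0,0],[330,143],[273,250],[72,208]])/5+[152,145]
ft=A([[310,212],[113,243],[90,97],[285,70]])/5+[278,167]
for d,w,l,z in(({"scene":bs},.068,.1,.044),({"top":bt},.068,.1,.044),({"top":ft},.092,.124,.014)):
    x,r=fit(d,w,l,z,[.5,-.2,.1]);print(np.round(x,4),np.round(r.reshape(-1,2),1).tolist())
# slot centroid by darkness inside block
for n,f,(x0,y0,x1,y1),c in(("scene","s2",(180,166,203,178),(196.5,137)),("top","t2",(308,192,330,203),(206,150))):
    g=cv2.cvtColor(cv2.imread(f"pics/{f}.png"),6)[y0:y1,x0:x1].astype(float)
    w=np.clip(np.median(g)-12-g,0,None);yy,xx=np.mgrid[y0:y1,x0:x1]
    u=((w*xx).sum()/w.sum(),(w*yy).sum()/w.sum());print(n,u,ray(n,u,.044))
E
```

```text
shift [-0.067  0.166  2.513] turn [-0.1   0.04 -0.1 ] pos [0.5684 0.2629 0.1776] rot [-3.1399e+00  6.0000e-04  1.7511e+00] F [-0.1  0.3  0.3] M [-0.02 -0.02  0.05] w 0.0429 grip 0.0 t 12.3
[ 0.5333 -0.2586  0.1344] [[-0.2, -0.3], [-0.1, 0.6], [0.3, -0.2], [-0.1, -0.1]]
[ 0.5316 -0.2639  0.1221] [[0.4, 0.1], [-0.2, -0.0], [-0.6, 0.0], [0.4, -0.2]]
[ 0.5322 -0.2656  0.1294] [[-0.2, 0.1], [0.3, -0.4], [0.2, 0.3], [-0.2, 0.0]]
scene (np.float64(190.79674306393244), np.float64(171.8558504221954)) [ 0.53375797 -0.26070252  0.044     ]
top (np.float64(318.632183908046), np.float64(196.55019157088122)) [ 0.53285098 -0.26390529  0.044     ]
```

servo_tool:
  targets:
    - [-0.03,0.08,0.2,0,0,0,0.5]
    - [-0.03,0.08,0.4,0,0,0,0.5]
    - [-0.01,0.01,0.5,0,0,0,0.5]
    - [0,0,0.5,0,0,0,0.5]
    - [0,0,0.3,0,0,0,0.5]
    - [0,0,0.1,0,0,0,0.5]
    - [0,0,0,0,0,0,0.5]

```text
t: 13.0
tool_pos: [0.5776, 0.2602, 0.0777]
tool_rot: [-3.14, 0.0, 1.749]
contact_force: [0.6, 0.6, 0.9]
gripper_width: 0.0429
grip_force: 0.0
```

```bash
python3 - <<'E'
from h import *
go(.577,.261,.052,.182+np.pi/2)
a=snapshot("scene");cv2.imwrite("pics/s3.png",a)
cv2.imwrite("pics/c3.png",cv2.resize(a[200:260,335:415],(800,600),interpolation=cv2.INTER_CUBIC))
s=sense();R=Rn.from_euler("xyz",s["tool_rot"])
P=[s["tool_pos"]+R.apply([sx*.011,sy*.0213,.005]) for sy in(1,-1) for sx in(1,-1)]
print(np.round((proj("scene",np.array(P))-[335,200])*10).tolist())
E
```

```text
shift [ 0.017 -0.008  0.515] turn [-0.09  0.02 -0.19] pos [0.5776 0.2602 0.0777] rot [-3.1400e+00  3.0000e-04  1.7495e+00] F [0.6 0.6 0.9] M [-0.02  0.01  0.  ] w 0.0429 grip 0.0 t 13.0
[[438.0, 375.0], [341.0, 359.0], [443.0, 244.0], [348.0, 229.0]]
```

View pics/c3.png

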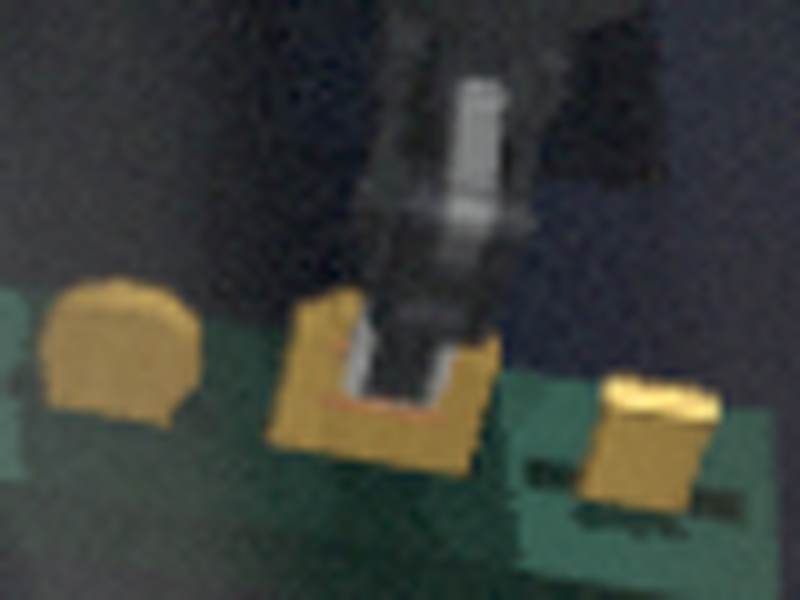

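The finger is centred on the plaque (crop x about 400 for both), so I'm descending.

servo_tool:
  targets:
    - [0.01,0,0.15,0,0,0,0.5]
    - [0,0,0.2,0,0,0,0.5]
    - [0,0,0.12,0,0,0,0.4]
    - [0,0,0.04,0,0,0,0.25]
    - [0,0,0,0,0,0,0.18]
    - [0,0,0,0,0,0,0.15]

```text
t: 13.65
tool_pos: [0.5779, 0.2616, 0.0531]
tool_rot: [3.141, -0.0, 1.75]
contact_force: [0.2, 0.4, -0.2]
gripper_width: 0.0128
grip_force: 0.0
```

servo_tool:
  targets:
    - [0,0,0,0,0,0,0.12]
    - [0,0,0,0,0,0,0.12]

```text
t: 13.85
tool_pos: [0.5781, 0.2616, 0.0535]
tool_rot: [3.141, -0.0, 1.75]
contact_force: [0.7, -1.0, -0.0]
gripper_width: 0.0105
grip_force: 0.0
```

servo_tool:
  targets:
    - [0,0,0,0,0,0,0.09]
    - [0,0,0,0,0,0,0.09]

```text
t: 14.05
tool_pos: [0.5778, 0.2615, 0.0534]
tool_rot: [-3.142, -0.0, 1.75]
contact_force: [-0.9, 0.3, 2.4]
gripper_width: 0.0075
grip_force: 8.4
```

servo_tool:
  targets:
    - [0,0,0,0,0,0,0.0]
    - [0,0,0,0,0,0,0.0]
    - [0,0,0,0,0,0,0.0]

```text
t: 14.35
tool_pos: [0.578, 0.2616, 0.0535]
tool_rot: [3.141, -0.0, 1.75]
contact_force: [-1.4, 0.4, 5.0]
gripper_width: 0.007
grip_force: 59.4
```

servo_tool:
  targets:
    - [0,0,-0.05,0,0,0,0]
    - [0,0,-0.1,0,0,0,0]
    - [0,0,-0.1,0,0,0,0]
    - [0,0,-0.1,0,0,0,0]
    - [0,0,-0.1,0,0,0,0]

```text
t: 14.85
tool_pos: [0.5779, 0.2615, 0.0759]
tool_rot: [3.141, -0.0, 1.75]
contact_force: [0.9, 0.2, -1.8]
gripper_width: 0.0069
grip_force: 58.5
```

servo_tool:
  targets:
    - [0,0,-0.2,0,0,0,0]
    - [0,0,-0.4,0,0,0,0]
    - [0,0,-0.5,0,0,0,0]
    - [0,0,-0.5,0,0,0,0]
    - [0,0,-0.4,0,0,0,0]
    - [0,0,-0.15,0,0,0,0]
    - [0,0,0,0,0,0,0]

```text
t: 15.55
tool_pos: [0.5789, 0.2618, 0.1852]
tool_rot: [3.138, -0.0, 1.75]
contact_force: [-0.3, 0.1, -1.8]
gripper_width: 0.0067
grip_force: 58.6
```

```bash
python3 - <<'E'
from h import *
go(.533,-.262,.18,.127+np.pi/2)
E
```

```text
shift [-10.145  -2.774   0.087] turn [ 0.22 -0.03  3.01] pos [0.5789 0.2618 0.1852] rot [ 3.1377e+00 -5.0000e-04  1.7503e+00] F [-0.3  0.1 -1.8] M [-0.03 -0.01  0.01] w 0.0067 grip 58.6 t 15.55
```

servo_tool:
  targets:
    - [-0.2,-0.05,0,0,0,0,0]
    - [-0.5,-0.14,0,0,0,0,0]
    - [-0.7,-0.19,0,0,0,0,0]
    - [-0.7,-0.19,0,0,0,0,0]
    - [-0.7,-0.19,0,0,0,0,0]
    - [-0.7,-0.19,0,0,0,0,0]
    - [-0.7,-0.19,0,0,0,0,0]
    - [-0.7,-0.19,0,0,0,0,0]
    - [-0.7,-0.19,0,0,0,0,0]
    - [-0.7,-0.19,0,0,0,0,0]
    - [-0.7,-0.19,0,0,0,0,0]
    - [-0.7,-0.19,0,0,0,0,0]

```text
t: 16.75
tool_pos: [0.5417, -0.1375, 0.181]
tool_rot: [-3.138, -0.002, 1.75]
contact_force: [0.7, -0.3, -1.7]
gripper_width: 0.0069
grip_force: 58.6
```

servo_tool:
  targets:
    - [-0.7,-0.19,0,0,0,0,0]
    - [-0.7,-0.19,0,0,0,0,0]
    - [-0.6,-0.17,0,0,0,0,0]
    - [-0.3,-0.08,0,0,0,0,0]
    - [-0.14,-0.05,0,0,0,0,0]
    - [0,0,0,0,0,1,0]
    - [0,0,0,0,0,1,0]
    - [0,0,0,0,0,1,0]
    - [0,0,0,0,0,0,0]
    - [0,0,0,0,0,0,0]

```text
t: 17.75
tool_pos: [0.5323, -0.2612, 0.1831]
tool_rot: [3.142, -0.0, 1.699]
contact_force: [0.2, -0.5, -2.6]
gripper_width: 0.0065
grip_force: 58.6
```

```bash
python3 - <<'E'
from h import *
go(.533,-.262,.102,.127+np.pi/2)
E
```

```text
shift [-0.017  0.011  1.623] turn [ 0.   -0.    0.08] pos [ 0.5323 -0.2612  0.1831] rot [ 3.1415e+00 -1.0000e-04  1.6993e+00] F [ 0.2 -0.5 -2.6] M [ 0.   -0.   -0.03] w 0.0065 grip 58.6 t 17.75
```

servo_tool:
  targets:
    - [-0.01,0.01,0.2,0,0,0,0]
    - [0,0,0.35,0,0,0,0]
    - [0,0,0.4,0,0,0,0]
    - [0,0,0.35,0,0,0,0]
    - [0,0,0.2,0,0,0,0]
    - [0,0,0.1,0,0,0,0]
    - [0,0,0,0,0,0,0]
    - [0,0,0,0,0,0,0]

```text
t: 18.55
tool_pos: [0.5333, -0.2629, 0.1038]
tool_rot: [3.14, 0.001, 1.698]
contact_force: [0.1, 0.4, -1.8]
gripper_width: 0.007
grip_force: 58.6
```

```bash
python3 - <<'E'
from h import *
go(.533,-.262,.094,.127+np.pi/2)
a=snapshot("scene");b=snapshot("top");cv2.imwrite("pics/s4.png",a);cv2.imwrite("pics/t4.png",b)
cv2.imwrite("pics/c4.png",cv2.resize(a[140:200,155:235],(800,600),interpolation=cv2.INTER_CUBIC))
s=sense();R=Rn.from_euler("xyz",s["tool_rot"])
# plaque bottom edges, slab corners
for dz in(.0475,.0395,.0475-.064+.008):
  P=[s["tool_pos"]+R.apply([sx*w,sy*.004,dz]) for sy in(1,-1) for sx in(1,-1) for w in(.023,.015)]
  print(dz,np.round((proj("scene",np.array(P))-[155,140])*10).tolist())
E
```

```text
shift [ 0.019 -0.003  0.196] turn [0.07 0.06 0.01] pos [ 0.5333 -0.2629  0.1038] rot [3.1404e+00 1.0000e-03 1.6980e+00] F [ 0.1  0.4 -1.8] M [-0.01  0.02 -0.08] w 0.007 grip 58.6 t 18.55
0.0475 [[418.0, 304.0], [391.0, 299.0], [265.0, 275.0], [291.0, 280.0], [428.0, 287.0], [402.0, 282.0], [276.0, 258.0], [302.0, 263.0]]
0.0395 [[415.0, 282.0], [388.0, 277.0], [262.0, 253.0], [288.0, 258.0], [426.0, 265.0], [399.0, 260.0], [273.0, 236.0], [299.0, 241.0]]
-0.0085 [[400.0, 144.0], [372.0, 139.0], [242.0, 115.0], [269.0, 120.0], [411.0, 127.0], [383.0, 122.0], [254.0, 98.0], [281.0, 103.0]]
```

View pics/c4.png

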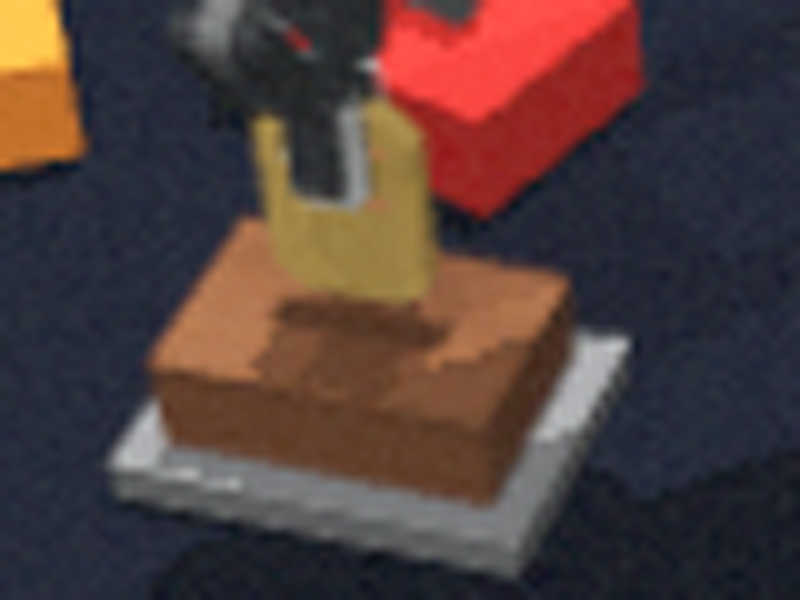

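The picture shows the plaque upright in the jaws above the slot, with its bottom edge from about (300,290) to (412,303) and the slot from about (278,305) to (447,325). I'll refine the relative offset.

```bash
python3 - <<'E'
from h import *
from scipy.optimize import minimize
K=8
def render(polys,box,blur):
    x0,y0,x1,y1=box;m=np.zeros(((y1-y0)*K,(x1-x0)*K),np.uint8)
    for p in polys:cv2.fillPoly(m,[np.round(((p+.5-[x0,y0])*K-.5)*16).astype(np.int32)],255,shift=4)
    m=cv2.GaussianBlur(m.astype(np.float32)/255,(0,0),blur*K);return cv2.resize(m,(x1-x0,y1-y0),interpolation=cv2.INTER_AREA)
def cost(m,g):
    A=np.c_[m.ravel(),np.ones(m.size)];c,*_=np.linalg.lstsq(A,g.ravel(),rcond=None);return ((A@c-g.ravel())**2).mean()
s=sense();R=Rn.from_euler("xyz",s["tool_rot"])
o=[(-.023,0),(-.023,.0395),(-.015,.0475),(.015,.0475),(.023,.0395),(.023,0)]
P=np.array([s["tool_pos"]+R.apply([a,t,z]) for t in(-.004,.004) for a,z in o])
h=cv2.convexHull(proj("scene",P).astype(np.float32))[:,0]
a=cv2.imread("pics/s4.png").astype(float)
box=(176,161,205,172)   # lower half of plaque
g=a[...,1]*1-.0; sat=(a[...,1]-a[...,2])  # brass: G close to R, wood: R>>G
g=sat[box[1]:box[3],box[0]:box[2]]
# background darkness differs: use two channels
best=min((cost(render([h+[u,v]],box,.5),g),u,v) for u in np.arange(-1,2.6,.1) for v in np.arange(-1.5,2.1,.1));print("plaque bias",best)
for f,n,box in(("s2","scene",(177,164,205,180)),("t2","top",(306,190,332,206))):
    g=cv2.imread(f"pics/{f}.png")[box[1]:box[3],box[0]:box[2],2].astype(float)
    if n=="scene": g=g
    q=lambda x,y:proj(n,rect(.011,.05,.044,x,y,.127))
    r=minimize(lambda p:cost(render([q(*p/1000)],box,.5),g),[533,-262],method="Nelder-Mead");print(n,r.x,r.fun,g.var())
    if n=="scene":
        p=r.x/1000; pix=proj(n,[[*p,.044]])[0]; print("corrected slot",ray(n,pix-best[1:],.044))
E
```

```text
plaque bias (np.float64(265.4075925729525), np.float64(2.2999999999999994), np.float64(-0.4999999999999991))
scene [ 533.6152565  -261.02243729] 568.8558828270488 917.1281887755102
corrected slot [ 0.53812142 -0.26588745  0.044     ]
top [ 532.61098998 -263.6003177 ] 78.5241132638328 513.2079269138314
```

```bash
python3 - <<'E'
from h import *
a=cv2.imread("pics/s4.png").astype(float)
F=np.clip(a[...,1]-.68*a[...,2],0,40)
print(F[159:173,178:204].astype(int))
s=sense();R=Rn.from_euler("xyz",s["tool_rot"])
for dz in(.0475,.0395,.03,.02):
  P=[s["tool_pos"]+R.apply([sx*(.015 if dz>.04 else .023),sy*.004,dz]) for sy in(1,-1) for sx in(1,-1)]
  print(dz,np.round(proj("scene",np.array(P))-[178,159],1).tolist())
E
```

```text
[[16 16 19 18 23 24 23 23 24 17 18 32 40 40 17 20 20 21 20 13  0  0  0  0
   0  0]
 [13 16 16 18 25 22 24 31 33 35 33 39 40 20  1  8 18 21 19 16  9  4  0  0
   0  0]
 [15  6  2 13 24 24 24 24 23 22 23 25 26 22 20 16 23 23 21 16 14 11  5  3
   0  0]
 [ 4  0  0  6 25 21 22 25 20 21 23 20 22 23 21 23 22 20 20 17 14  8  9  8
  12  9]
 [ 1  0  0  3 20 23 24 21 23 21 23 24 23 21 21 23 22 23 20 17 14 16 17 13
  13 11]
 [ 0  0  0  0 13 25 23 23 22 21 23 23 22 21 22 22 21 22 22 15 12 13 13 15
  13 13]
 [ 0  0  0  0 12 23 21 23 23 21 22 22 22 22 22 21 22 22 22 18 10  1  2  5
   0  8]
 [ 0  0  0  0  2 16 23 25 22 22 20 22 21 21 20 21 22 22 22 17  9  0  0  0
   0  0]
 [ 0  0  0  0  0  1 16 20 24 22 22 24 21 23 22 23 21 21 22 18  9  0  0  0
   0  0]
 [ 0  0  0  0  0  0  0 12 20 20 22 22 18 21 21 22 22 24 23 17  0  0  0  0
   0  0]
 [ 0  0  0  0  0  0  0  0  0  1  5  8 15 18 21 20 22 24 20  8  0  0  0  0
   0  0]
 [ 0  0  0  0  0  0  0  0  0  0  0  0  0  0  0  2  5  6  0  0  0  0  0  0
   0  0]
 [ 0  0  0  0  0  0  0  0  0  0  0  0  0  0  0  0  0  0  0  0  0  0  0  0
   0  0]
 [ 0  0  0  0  0  0  0  0  0  0  0  0  0  0  0  0  0  0  0  0  0  0  0  0
   0  0]]
0.0475 [[16.1, 10.9], [6.1, 9.0], [17.2, 9.2], [7.2, 7.3]]
0.0395 [[18.5, 9.2], [3.2, 6.3], [19.6, 7.5], [4.3, 4.6]]
0.03 [[18.2, 6.6], [2.8, 3.6], [19.3, 4.8], [3.9, 1.9]]
0.02 [[17.9, 3.7], [2.4, 0.8], [19.0, 2.0], [3.5, -0.9]]
```

Bias between prediction and camera is only about +0.6 px. That puts the slot at about (0.534, -0.2625), within 1 mm of the tool. Lowering gently.

servo_tool:
  targets:
    - [0.01,0.01,0.1,0,0,0,0]
    - [0,0,0.1,0,0,0,0]
    - [0,0,0.05,0,0,0,0]
    - [0,0,0,0,0,0,0]

```text
t: 19.05
tool_pos: [0.5325, -0.2616, 0.0897]
tool_rot: [-3.14, -0.001, 1.698]
contact_force: [-0.3, 0.2, -1.9]
gripper_width: 0.0069
grip_force: 58.6
```

servo_tool:
  targets:
    - [0,0,0.02,0,0,0,0]
    - [0,0,0.02,0,0,0,0]
    - [0,0,0,0,0,0,0]

```text
t: 19.35
tool_pos: [0.5331, -0.262, 0.0885]
tool_rot: [-3.142, -0.0, 1.698]
contact_force: [-0.3, -0.6, -2.8]
gripper_width: 0.007
grip_force: 58.6
```

servo_tool:
  targets:
    - [0,0,0.02,0,0,0,0]
    - [0,0,0.02,0,0,0,0]
    - [0,0,0,0,0,0,0]

```text
t: 19.65
tool_pos: [0.5329, -0.2619, 0.0864]
tool_rot: [-3.141, -0.0, 1.698]
contact_force: [-0.6, -0.8, -1.8]
gripper_width: 0.007
grip_force: 58.6
```

servo_tool:
  targets:
    - [0,0,0.04,0,0,0,0]
    - [0,0,0.04,0,0,0,0]
    - [0,0,0.02,0,0,0,0]
    - [0,0,0,0,0,0,0]

```text
t: 20.05
tool_pos: [0.5329, -0.2618, 0.0812]
tool_rot: [-3.141, -0.0, 1.698]
contact_force: [0.8, -0.4, -2.0]
gripper_width: 0.0073
grip_force: 58.6
```

servo_tool:
  targets:
    - [0,0,0.04,0,0,0,0]
    - [0,0,0.04,0,0,0,0]
    - [0,0,0.02,0,0,0,0]
    - [0,0,0,0,0,0,0]

```text
t: 20.45
tool_pos: [0.5329, -0.2618, 0.0762]
tool_rot: [-3.141, -0.0, 1.698]
contact_force: [-1.6, -0.5, -2.7]
gripper_width: 0.0075
grip_force: 58.6
```

servo_tool:
  targets:
    - [0,0,0.04,0,0,0,0]
    - [0,0,0.04,0,0,0,0]
    - [0,0,0.02,0,0,0,0]
    - [0,0,0,0,0,0,0]

```text
t: 20.85
tool_pos: [0.5329, -0.2618, 0.0712]
tool_rot: [-3.141, -0.0, 1.698]
contact_force: [0.5, -0.4, -3.0]
gripper_width: 0.0071
grip_force: 58.6
```

Still free of contact. Home is expected at TCP z of about 0.0655.

servo_tool:
  targets:
    - [0,0,0.03,0,0,0,0]
    - [0,0,0.03,0,0,0,0]
    - [0,0,0.02,0,0,0,0]
    - [0,0,0,0,0,0,0]

```text
t: 21.25
tool_pos: [0.5329, -0.2619, 0.0673]
tool_rot: [-3.141, -0.0, 1.698]
contact_force: [-0.3, -0.2, -2.4]
gripper_width: 0.0072
grip_force: 58.6
```

servo_tool:
  targets:
    - [0,0,0.015,0,0,0,0]
    - [0,0,0.015,0,0,0,0]
    - [0,0,0,0,0,0,0]

```text
t: 21.55
tool_pos: [0.533, -0.2619, 0.0659]
tool_rot: [-3.141, -0.0, 1.698]
contact_force: [-0.2, -0.2, -2.6]
gripper_width: 0.0068
grip_force: 58.6
```

servo_tool:
  targets:
    - [0,0,0.01,0,0,0,0]
    - [0,0,0,0,0,0,0]

```text
t: 21.75
tool_pos: [0.5331, -0.262, 0.0655]
tool_rot: [3.142, 0.0, 1.698]
contact_force: [0.9, -0.2, -2.5]
gripper_width: 0.0071
grip_force: 58.8
```

servo_tool:
  targets:
    - [0,0,0.01,0,0,0,0]
    - [0,0,0.01,0,0,0,0]
    - [0,0,0,0,0,0,0]

```text
t: 22.05
tool_pos: [0.5332, -0.2621, 0.0655]
tool_rot: [3.141, 0.0, 1.698]
contact_force: [-3.1, 1.5, 5.3]
gripper_width: 0.0071
grip_force: 59.7
```

Floor contact at z = 0.0655, exactly as predicted, so it is home. Releasing.

servo_tool:
  targets:
    - [0,0,-0.01,0,0,0,0]
    - [0,0,0,0,0,0,0.1]
    - [0,0,0,0,0,0,0.15]
    - [0,0,0,0,0,0,0.25]
    - [0,0,0,0,0,0,0.4]
    - [0,0,0,0,0,0,0.5]
    - [0,0,0,0,0,0,0.5]

```text
t: 22.75
tool_pos: [0.5331, -0.262, 0.065]
tool_rot: [3.142, 0.0, 1.698]
contact_force: [0.7, 0.0, -0.6]
gripper_width: 0.0428
grip_force: 0.0
```

servo_tool:
  targets:
    - [0,0,-0.1,0,0,0,0.5]
    - [0,0,-0.3,0,0,0,0.5]
    - [0,0,-0.6,0,0,0,0.5]
    - [0,0,-0.7,0,0,0,0.5]
    - [0,0,-0.7,0,0,0,0.5]
    - [0,0,-0.4,0,0,0,0.5]
    - [0,0,-0.1,0,0,0,0.5]
    - [0,0,0,0,0,0,0.5]

```text
t: 23.55
tool_pos: [0.5336, -0.2623, 0.2118]
tool_rot: [3.139, 0.002, 1.698]
contact_force: [-0.9, 0.4, -0.4]
gripper_width: 0.0429
grip_force: 0.0
```

```bash
python3 - <<'E'
from h import *
a=snapshot("scene");cv2.imwrite("pics/s5.png",a)
f=lambda x,y,w,h:cv2.resize(a[y:y+h,x:x+w],(400,600*1//1),interpolation=cv2.INTER_CUBIC)
cv2.imwrite("pics/c5.png",cv2.resize(a[120:285,140:420],(800,471),interpolation=cv2.INTER_CUBIC))
# foot/block corners moved? compare with s2
b=cv2.imread("pics/s2.png");d=cv2.absdiff(a,b).max(2);print((d[185:200,164:222]>25).sum())
E
```

```text
32
```

View pics/c5.png

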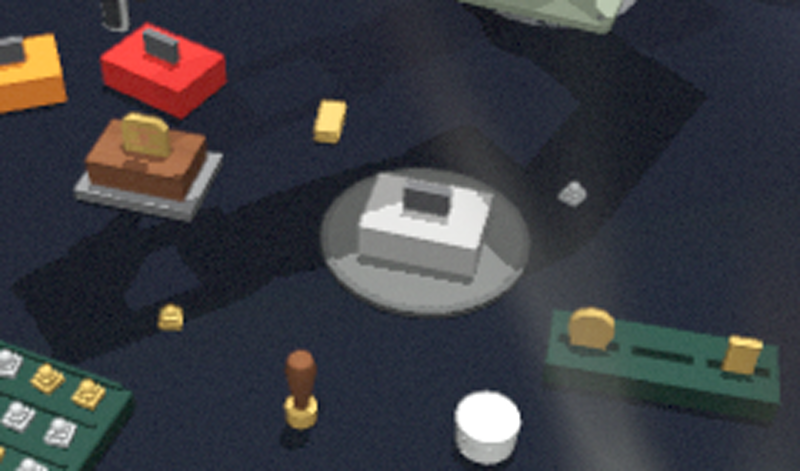

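The plaque stands upright in the plinth (crop about (146,135)) and the cover is on the slate (about (425,225)). The other two brass pieces are still in the stand.

```bash
python3 -c "
from bench import *
print(job_done())"
```

```text
the job is handed in; nothing more can be done
None
```

The job is handed in: the cover sits level on the slate, the plaque stands fully home in the plinth's slot, and the other two brass pieces and the rest of the table looked untouched in the last picture.

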